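# Refit the drive roller of a belt grinder

### The arm

A 6-joint arm with a two-finger parallel gripper is mounted at the origin on the work surface. World frame = base frame: x ahead of the robot, y to its left, z up, the work surface at z = 0. Lengths are in mm, angles in rad, forces in N, time in s.
With the tool pointing down it reaches from about 350 to 875 mm from the base axis. Payload 4.2 kg.
Tool frame: the origin (TCP) lies midway between the tips of the shut fingers; the grasp point (between the pads) lies 19 mm behind it; z points along the fingers, y is the line along which they close (so a half turn about z gives the same grasp; the last joint's range is limited). The gripper opens to 85 mm and grips with 20 to 120 N. Pads are 22 mm wide; open, the fingers measure 114 mm over their backs; the gripper's body (76 mm by 85 mm) begins 54 mm behind the grasp point. The pads swing forward as they close: fully open they stand 13 mm farther back than shut.
Start: joints at [1.534, 0.385, 0.008, 0, -1.194, -0.259], TCP at [182.158, 597.844, 231.312] pointing down, gripper open.
Joint ranges: [-3.14, 3.14], [-1.21, 2.06], [-1.07, 1.41], [-3.16, 2.05], [-2.99, -0.16], [-3.1, 3.1]. Speed limits (rad/s): [2.79, 2.79, 3.14, 3.14, 3.14, 3.14].

### API

Orientations are given as a unit quaternion [x, y, z, w].
In Python, from bench import arm, eyes, nets gives the robot as it stands.
- The arm moves only by the tool apply_moves, never from a script. Its arguments are lists of equal length, an entry for each row: "delta_rot": the turn, a rotation vector about the tool's x, y, z as a fraction of full scale, a list of three; "xyz": the shift along the tool's x, y, z as a fraction of full scale, a list of three; "hand": the gripper command: -1 is fully open, 1 is shut, values between are in proportion. In form: {"delta_rot": [[ax, ay, az], ...], "xyz": [[dx, dy, dz], ...], "hand": [hand, ...]}. A call has 1 to 20 rows; each row shifts and turns the commanded pose from where the row before left it, along the tool's axes as they then stand; what a row does not reach is not made up. Full scale, the value 1, is 0.025 m for a shift and 6 degrees for a turn. A row lasts 1/12 s, in which the tool goes at most 41.7 mm and 7.16 degrees, less where a joint would pass 70% of its speed; a pose out of reach is approached as far as the arm can. A call with a number of a shift or a turn outside -1 to 1 is refused whole. A call with a gripper value outside its range is refused whole. The fingers move at their own pace and stop on an object; the grip force is fixed at half the most. Time passes only in rows, so rows that do not move let the fingers close. It gives the time, the measured TCP pose, the force, the opening and the grip force at its end, in the units of the state.
- arm.read_state(): the state, without advancing time (a new reading comes with each control period).
- eyes.get_image(name): name is "side" or "top"; returns a dict with "frame" (400x640x3 uint8, red, green, blue), "range_z" (400x640 float32, mm along the optical axis (not along the pixel's ray), 0 where there is no reading), "camera_matrix" (3x3 intrinsics, pixels), "dist" ([k1, k2, p1, p2, k3] as OpenCV has them; the pictures are not rectified), "R" (3x3) and "t" (3): a world point X has camera coordinates R X + t. Camera axes: x right, y down, z forward; pixel columns grow to the right and rows downward; lengths in mm; the calibration is good to about 2 mm. A picture is of the moment at which its call begins.
- arm.job_done(): hands the job in; it is judged then, once.
Trained networks look in a picture, given as the dict that the camera call returned (one of the last four; its "shot" number tells which), for a name from the list of things; names that differ only in an ending like _2 or _b are one class to them, and where a whole thing is asked for, a point or a joint stands for the part that bears it (a point fixed in the world has none). Each returns a list of dicts, best first, with "score" (0 to 1); they miss things now and then, are a little off and sometimes report something else, mostly with a low value. They report only what shows in the picture. A call takes as long as a camera call. They do not tell look-alikes from the thing itself.
- nets.look_for(name, picture): "bbox" ([left, top, right, bottom] in pixels, round what is visible of it).
- nets.masks_of(name, picture): "region" (400x640 bool, what is visible of it) and "bbox" ([left, top, right, bottom] in pixels, round what is visible of it).
The state is a dict: "clock": time; "joints": joint angles; "joint_vel": joint speeds; "joint_efforts": joint torques, N m; "position": TCP position; "ee_rot": TCP orientation; "contact_force": force on the tool from outside, world axes, zero at the start; "wrist_torque": the same for the moment, N m; "gripper_width": finger opening in mm; "grasp_force": force on a finger pad.
Only numpy, scipy, OpenCV 4.12 (cv2) and the standard library are available. Lean on these libraries where they do the work, as an engineer would, in place of code of your own. Each camera call takes 0.05 s, during which the arm holds its last target. There are 200 camera calls.

### The job

The belt grinder lies on its side with its flatted drive shaft pointing up. Put the orange drive roller, the one with the D-shaped bore, onto that shaft with the flats matched, so that it sits upright and fully home against the collar, and let go of it. Leave the blue and the black idler rollers where they stand.

Things in the scene. Friction and masses are not known exactly. Their poses are not given: they have to be found in the camera images.
- drive_roller: roller to fit: orange tyre, white core, 64 mm diameter, 44 mm high, upright; plain round outside. D-shaped through bore: radius 20 mm, flat 11 mm from the axis, bottom edge chamfered 2 mm. Origin: centre of underside, z up. x points from the axis to the bore's flat; the red stripe on its top face lies on that side, along x. 0.15 to 0.3 kg.
- shaft: fixed steel shaft, upright on the fixed green grinder. Origin: on its axis on its collar's top, the seat, 58 mm above the bench, 8 mm above the deck. x points to its flat, as does the red stripe on the black disc below; the roller fits with x the same way, play 10 deg. Radius 18 mm, flat 8 mm from axis, tapering from 26 mm to a tip 40 mm above seat. Motor 85 mm from the axis rises 53 mm above seat.
- idler_blue: idler roller, not to be moved: blue tyre, white core, 16 mm round bore. Upright, 64 mm diameter, 44 mm high; origin at the centre of its underside, z up.
- idler_black: idler roller, not to be moved: black tyre, white core, 16 mm round bore. Upright, 64 mm diameter, 44 mm high; origin at the centre of its underside, z up.
There are look-alikes about, which are no part of the job. Leave any purple look-alike of the drive_roller alone.

How it is judged:
By the outcome, as a careful person would: the job done as asked, in the order asked, and still so for the second after the job is handed in, with the robot touching nothing.
It also fails if it takes over 40 s, if anything falls off the work surface, if the arm or the gripper's body presses on something with over 40 N, if the wrist force passes 120 N, or if a joint passes its speed limit or range.

## Working session

There is one attempt and no reset: what is moved stays moved. The work goes in short steps, Python scripts to look and compute and a tool call to move; the robot and the scene stay as the last step left them, time stands still between calls to the robot, and variables do not carry over. Pictures are saved under pics/ and viewed, at most 10 in all, crops included, and the job is handed in when it is done.

Besides the shell and the picture viewer there is one more tool, called after "Call:" as name(argument=value, ...) on one line, values as JSON. apply_moves: Moves the arm, as the interface text tells. Its arguments: {"type":"object","properties":{"delta_rot":{"type":"array"},"xyz":{"type":"array"},"hand":{"type":"array"}},"required":["delta_rot","xyz","hand"]}

```bash
mkdir -p pics; cat > h.py <<'E'
import numpy as np, cv2
from bench import arm, eyes, nets
def save(p,n): cv2.imwrite('pics/'+n+'.png', p['frame'][:,:,::-1])
def ray(p,uv):
    q=cv2.undistortPoints(np.array(uv,float).reshape(-1,1,2),p['camera_matrix'],p['dist']).reshape(-1,2)
    return np.c_[q,np.ones(len(q))]
def on_plane(p,uv,z):   # pixel -> world at height z
    d=ray(p,uv)@p['R']; c=-p['R'].T@p['t']
    return c+d*((z-c[2])/d[:,2])[:,None]
def cloud(p,m):         # masked depth -> world
    v,u=np.nonzero(m&(p['range_z']>0)); Z=p['range_z'][v,u]
    return (ray(p,np.c_[u,v])*Z[:,None]-p['t'])@p['R'], np.c_[u,v]
E
python3 - <<'E'
from h import *
print(arm.read_state())
for n in ('top','side'):
    p=eyes.get_image(n); save(p,n+'0')
    print(n,'cam at',-p['R'].T@p['t'], p['R'][2])
    for k in ('drive_roller','shaft','idler_blue','idler_black'):
        for r in nets.masks_of(k,p)[:4]:
            P,_=cloud(p,r['region']); 
            if len(P)==0: continue
            zt=np.percentile(P[:,2],95); T=P[abs(P[:,2]-zt)<6]
            print(k,round(r['score'],2),np.round(r['bbox']),'ztop',zt.round(1),'mid',((T.min(0)+T.max(0))/2).round(1))
E
```

```text
{'clock': 0.0, 'joints': array([ 1.53358939e+00,  3.85563867e-01,  6.65174107e-03, -5.38722556e-04,
       -1.19401777e+00, -2.58605919e-01]), 'joint_vel': array([ 5.63123140e-04,  1.45651769e-04,  8.61827620e-06,  4.34574399e-04,
       -7.51464578e-04,  1.09478646e-03]), 'joint_efforts': array([ 1.62124534e-04, -3.92290127e+01,  1.88404298e+01,  4.18633059e+00,
       -4.64831319e-03, -3.39921755e-06]), 'position': array([181.99559879, 597.30571174, 230.22142926]), 'ee_rot': array([ 9.89066527e-01, -1.47465943e-01, -1.30977008e-04,  1.08791375e-03]), 'contact_force': array([-0.68702901,  0.27334256,  0.5290019 ]), 'wrist_torque': array([0.00860673, 0.0120019 , 0.04471874]), 'grasp_force': 0.0, 'gripper_width': 85.26856544049161}
top cam at [446.94905859 -39.98610386 836.24910214] [ 0.12947328 -0.02872906 -0.99116664]
drive_roller 0.76 [376. 134. 409. 170.] ztop 47.3 mid [ 647.4 -213.8   45.7]
shaft 0.74 [149. 189. 196. 232.] ztop 95.7 mid [530.3 217.1  95.7]
idler_blue 0.7 [427. 239. 464. 273.] ztop 47.0 mid [ 438.  -309.6   45. ]
idler_black 0.74 [320. 218. 349. 252.] ztop 47.5 mid [482.8 -86.6  45.4]
side cam at [399.12584846 456.30830028 714.9157638 ] [ 0.1557767  -0.58935204 -0.79271545]
drive_roller 0.98 [272. 124. 301. 152.] ztop 45.1 mid [ 646.5 -213.4   43.1]
drive_roller 0.56 [309.  98. 332. 126.] ztop 44.6 mid [ 588.5 -321.8   42.8]
shaft 0.84 [252. 292. 310. 350.] ztop 93.9 mid [530.4 218.7  93.8]
idler_blue 0.64 [366. 109. 396. 143.] ztop 44.9 mid [ 440.3 -308.3   42.8]
idler_black 0.94 [331. 176. 363. 207.] ztop 45.2 mid [482.3 -87.   43.1]
```

View pics/top0.png

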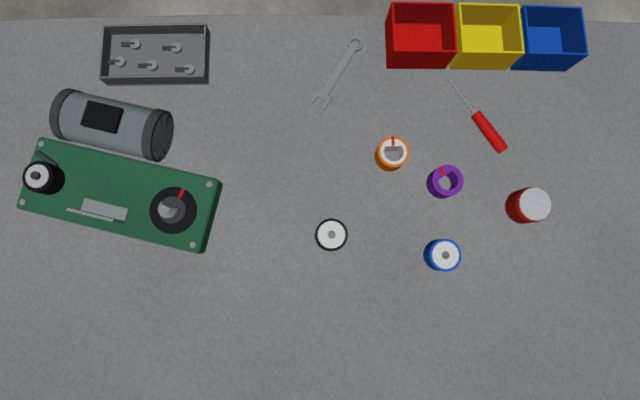

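View pics/side0.png

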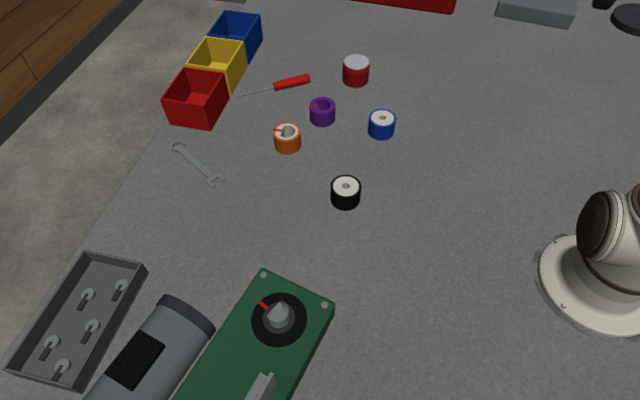

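The top view shows the orange roller at (392,153) with its stripe pointing up in the image (+x). The shaft is at (172,210) with its stripe toward (182,192). The purple look-alike is at (445,181). The side view agrees. Next I'll measure the centres and stripe directions.

```bash
cat > meas.py <<'E'
from h import *
def circ(P):
    A=np.c_[2*P[:,:2],np.ones(len(P))]; s=np.linalg.lstsq(A,(P[:,:2]**2).sum(1),rcond=None)[0]
    return s[:2],np.sqrt(s[2]+s[:2]@s[:2])
def hull_circle(P2):    # outer circle of flat points
    h=cv2.convexHull(P2[:,:2].astype(np.float32)).reshape(-1,2); return circ(h)
def red(p):
    h=cv2.cvtColor(p['frame'],cv2.COLOR_RGB2HSV).astype(int)
    return ((h[...,0]<6)|(h[...,0]>174))&(h[...,1]>170)&(h[...,2]>90)
def box(m,b,g=6):
    o=np.zeros_like(m); l,t,r,d=[int(x) for x in b]; o[max(t-g,0):d+g,max(l-g,0):r+g]=1; return m&o
def stripe(p,b,z,c,rmax,rmin=0):
    v,u=np.nonzero(box(red(p),b)); W=on_plane(p,np.c_[u,v],z)[:,:2]-c
    r=np.hypot(*W.T); W=W[(r<rmax)&(r>rmin)]; m=W.mean(0); return len(W),m.round(1),np.degrees(np.arctan2(m[1],m[0])).round(1)
E
python3 - <<'E'
from meas import *
for n in ('top','side'):
    p=eyes.get_image(n); h=cv2.cvtColor(p['frame'],cv2.COLOR_RGB2HSV).astype(int)
    r=nets.masks_of('drive_roller',p)[0]
    white=box((h[...,1]<60)&(h[...,2]>140),r['bbox'],0)
    v,u=np.nonzero(white); c,R=hull_circle(on_plane(p,np.c_[u,v],44)); print(n,'white core',c.round(1),R.round(1),len(u))
    P,_=cloud(p,r['region']); T=P[P[:,2]>np.percentile(P[:,2],95)-5]; ct,Rt=hull_circle(T); print(' depth top',ct.round(1),Rt.round(1))
    print(' stripe',stripe(p,r['bbox'],44,c,34))
    s=nets.masks_of('shaft',p)[0]
    dark=box((h[...,2]<60),s['bbox'],8); P,_=cloud(p,dark); P=P[(P[:,2]>45)&(P[:,2]<68)]; print(' dark z pct',np.percentile(P[:,2],[10,50,90]).round(1))
    P,_=cloud(p,box(red(p),s['bbox'],8)); print(' red z',np.median(P[:,2]).round(1), P[:,:2].mean(0).round(1))
    v,u=np.nonzero(dark)
    for z in (52,58):
        W=on_plane(p,np.c_[u,v],z); c0=np.median(W[:,:2],0); W=W[np.hypot(*(W[:,:2]-c0).T)<60]
        c,R=hull_circle(W); print(' disc',z,c.round(1),R.round(1),stripe(p,s['bbox'],z,c,45))
    P,_=cloud(p,s['region']); 
    for a,b in ((66,84),(92,102)):
        T=P[(P[:,2]>a)&(P[:,2]<b)]; print(' shaft z',a,b,len(T),((T.min(0)+T.max(0))/2).round(1))
E
```

```text
top white core [ 649.1 -219.1] 29.7 284
 depth top [ 647.3 -214.8] 31.9
 stripe (13, array([21.4,  3.9]), np.float64(10.4))
 dark z pct [53.5 55.3 57.2]
 red z 56.2 [564.2 201.9]
 disc 52 [531.9 218.4] 45.3 (36, array([ 32.9, -15.2]), np.float64(-24.8))
 disc 58 [531.2 216.4] 45.0 (36, array([ 32.7, -15.1]), np.float64(-24.8))
 shaft z 66 84 43 [529.6 215.4  75.3]
 shaft z 92 102 134 [530.1 217.1  97. ]Traceback (most recent call last):
  File "<stdin>", line 6, in <module>
  File "h.py", line 8, in on_plane
    d=ray(p,uv)@p['R']; c=-p['R'].T@p['t']
      ~~~^^^^^^
  File "h.py", line 5, in ray
    q=cv2.undistortPoints(np.array(uv,float).reshape(-1,1,2),p['camera_matrix'],p['dist']).reshape(-1,2)
      ~~~~~~~~~~~~~~~~~~~^^^^^^^^^^^^^^^^^^^^^^^^^^^^^^^^^^^^^^^^^^^^^^^^^^^^^^^^^^^^^^^^^
cv2.error: OpenCV(4.12.0) /io/opencv/modules/calib3d/src/undistort.dispatch.cpp:347: error: (-215:Assertion failed) CV_IS_MAT(_src) && CV_IS_MAT(_dst) && (_src->rows == 1 || _src->cols == 1) && (_dst->rows == 1 || _dst->cols == 1) && _src->cols + _src->rows - 1 == _dst->rows + _dst->cols - 1 && (CV_MAT_TYPE(_src->type) == CV_32FC2 || CV_MAT_TYPE(_src->type) == CV_64FC2) && (CV_MAT_TYPE(_dst->type) == CV_32FC2 || CV_MAT_TYPE(_dst->type) == CV_64FC2) in function 'cvUndistortPointsInternal'
```

```bash
python3 - <<'E'
from meas import *
def red2(p):
    h=cv2.cvtColor(p['frame'],cv2.COLOR_RGB2HSV).astype(int)
    return ((h[...,0]<4)|(h[...,0]>174))&(h[...,1]>150)&(h[...,2]>60)
import meas; meas.red=red2
pp=[]
for n in ('top','side'):
    p=eyes.get_image(n)
    r=nets.masks_of('drive_roller',p)[0]; h=cv2.cvtColor(p['frame'],cv2.COLOR_RGB2HSV).astype(int)
    P,uv=cloud(p,r['region']); W=on_plane(p,uv,44)[P[:,2]>np.percentile(P[:,2],95)-5]; c,R=hull_circle(W)
    print(n,'top circle on z=44',c.round(1),R.round(1),'stripe',stripe(p,r['bbox'],44,c,34,10))
    s=nets.masks_of('shaft',p)[0]
    dark=box((h[...,2]<70)&(h[...,1]<90)|red2(p),s['bbox'],8)
    v,u=np.nonzero(dark); W=on_plane(p,np.c_[u,v],55); c0=np.array([531,217.]); W=W[np.hypot(*(W[:,:2]-c0).T)<52]
    c,R=hull_circle(W); print(' disc',c.round(1),R.round(1),stripe(p,s['bbox'],55,c,47,20))
    l,t,rr,b=[int(x) for x in r['bbox']]; a=p['frame'][t-8:b+8,l-8:rr+8]; a2=p['frame'][int(s['bbox'][1])-15:int(s['bbox'][3])+15,int(s['bbox'][0])-15:int(s['bbox'][2])+15]
    pp+= [cv2.resize(a,(350,290),interpolation=cv2.INTER_NEAREST),cv2.resize(a2,(350,290),interpolation=cv2.INTER_NEAREST)]
m=np.vstack([np.hstack(pp[:2]),np.hstack(pp[2:])]); cv2.imwrite('pics/crops.png',m[:,:,::-1])
E
```

```text
top top circle on z=44 [ 646.7 -214.7] 31.8 stripe (14, array([23.5, -0.3]), np.float64(-0.8))
 disc [531.7 217.6] 45.0 (40, array([ 32.6, -15.1]), np.float64(-24.9))
side top circle on z=44 [ 588.1 -317.5] 31.2 stripe (7, array([21.4,  5.8]), np.float64(15.3))
 disc [532.7 218.5] 45.0 (48, array([ 32.5, -16. ]), np.float64(-26.3))
```

View pics/crops.png

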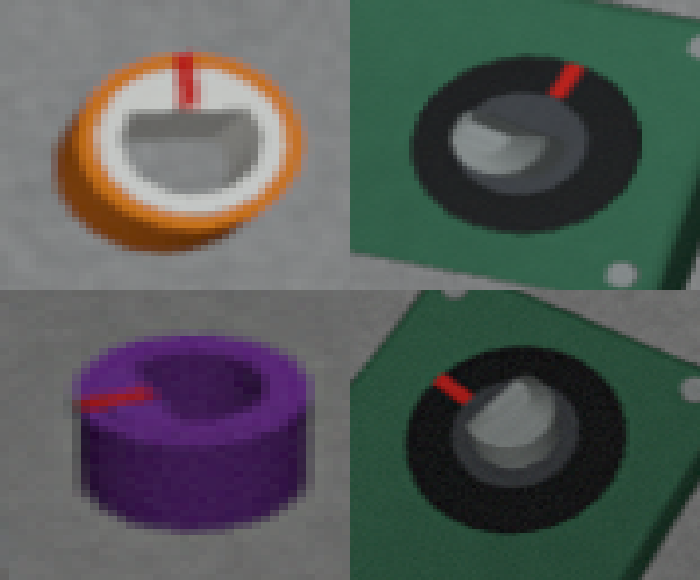

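The bore flat is at about -1° at (646.7,-214.7). The shaft flat is at about -25.5° at (532,218). In the crops, the orange stripe is at (187,80) and the shaft stripe at (567,80). The bottom-left crop is the purple look-alike, so I'm ignoring it. Moving out now.

Call:
apply_moves(delta_rot=[[0, 0, 0], [0, 0, 0], [0, 0, 0], [0, 0, 0], [0, 0, 0], [0, 0, 0], [0, 0, 0], [0, 0, 0], [0, 0, 0], [0, 0, 0], [0, 0, 0], [0, 0, 0], [0, 0, 0], [0, 0, 0], [0, 0, 0], [0, 0, 0], [0, 0, 0], [0, 0, 0], [0, 0, 0], [0, 0, 0]], xyz=[[0.4, 0.4, 0], [0.9, 0.85, 0], [0.9, 0.85, 0], [0.9, 0.85, 0], [0.9, 0.85, 0], [0.9, 0.85, 0], [0.9, 0.85, 0], [0.9, 0.85, 0], [0.9, 0.85, 0], [0.9, 0.85, 0], [0.9, 0.85, 0], [0.9, 0.85, 0], [0.9, 0.85, 0], [0.9, 0.85, 0], [0.9, 0.85, 0], [0.9, 0.85, 0], [0.9, 0.85, 0], [0.9, 0.85, 0], [0.9, 0.85, 0], [0.9, 0.85, 0]], hand=[-1, -1, -1, -1, -1, -1, -1, -1, -1, -1, -1, -1, -1, -1, -1, -1, -1, -1, -1, -1])

```text
clock: 2.72
position: [480.6, 73.1, 231.7]
ee_rot: [0.989, -0.147, 0.0, -0.0]
contact_force: [0.1, 0.9, -0.6]
gripper_width: 85.4
grasp_force: 0.0
```

```bash
cat > plan.py <<'E'
import sys
from h import *
from scipy.spatial.transform import Rotation as Ro
# target x y z yaw(deg): shift in tool axes at present (full-scale units), then the turn about tool z; also tilt
t=np.array([float(a) for a in sys.argv[1:5]]); s=arm.read_state(); R=Ro.from_quat(s['ee_rot']).as_matrix()
yaw=np.degrees(np.arctan2(R[1,0],R[0,0])); print('t',round(s['clock'],2),'pos',s['position'].round(1),'yaw',yaw.round(2),'zaxis',R[:,2].round(4))
Rt=Ro.from_euler('z',t[3],degrees=True)*Ro.from_euler('x',180,degrees=True)
print('shift units',((t[:3]-s['position'])@R/25).round(2),'turn units',(np.degrees((Ro.from_matrix(R).inv()*Rt).as_rotvec())/6).round(3), 'j6',s['joints'].round(2),'w',s['gripper_width'].round(1),'gf',s['grasp_force'],'F',s['contact_force'].round(1))
E
python3 plan.py 646.7 -214.7 150 7.5
```

```text
t 2.72 pos [480.6  73.1 231.7] yaw -16.94 zaxis [ 8.e-04  3.e-04 -1.e+00]Traceback (most recent call last):
  File "plan.py", line 8, in <module>
    print('shift units',((t[:3]-s['position'])@R/25).round(2),'turn units',(np.degrees((Ro.from_matrix(R).inv()*Rt).as_rotvec())/6).round(3), 'j6',s['joints'].round(2),'w',s['gripper_width'].round(1),'gf',s['grasp_force'],'F',s['contact_force'].round(1))
                                                                                                                                                                            ^^^^^^^^^^^^^^^^^^^^^^^^
AttributeError: 'float' object has no attribute 'round'
```

Call:
apply_moves(delta_rot=[[0, 0, 0], [0, 0, 0], [0, 0, 0], [0, 0, 0], [0, 0, 0], [0, 0, 0], [0, 0, 0], [0, 0, 0], [0, 0, 0], [0, 0, 0], [0, 0, -0.82], [0, 0, -0.82], [0, 0, -0.82], [0, 0, -0.82], [0, 0, -0.8], [0, 0, 0], [0, 0, 0]], xyz=[[0.95, 0.9, 0], [0.95, 0.9, 0], [0.95, 0.9, 0], [0.95, 0.9, 0], [0.95, 0.9, 0], [0.95, 0.9, 0], [0.95, 0.9, 0], [0.95, 0.9, 0], [0.95, 0.9, 0], [0.95, 0.9, 0], [0, 0, 0.6], [0, 0, 0.6], [0, 0, 0.6], [0, 0, 0.6], [0, 0, 0.6], [0, 0, 0.2], [0, 0, 0]], hand=[-1, -1, -1, -1, -1, -1, -1, -1, -1, -1, -1, -1, -1, -1, -1, -1, -1])

```text
clock: 4.13
position: [640.7, -209.8, 149.5]
ee_rot: [0.998, 0.065, -0.002, -0.0]
contact_force: [0.6, -0.0, 0.5]
gripper_width: 85.5
grasp_force: 0.0
```

```bash
sed -i "s/s\['gripper_width'\].round(1)/s['gripper_width']/" plan.py
python3 plan.py 646.7 -214.7 2 7.5
python3 - <<'E'
from h import *
p=eyes.get_image('top'); save(p,'top1'); q=eyes.get_image('side')
a=p['frame'][70:250,290:530]; b=q['frame'][50:230,200:440]
cv2.imwrite('pics/near1.png',np.hstack([cv2.resize(x,(400,300),interpolation=cv2.INTER_CUBIC) for x in (a,b)])[:,:,::-1])
E
```

```text
t 4.13 pos [ 640.7 -209.8  149.5] yaw 7.4 zaxis [-3.6e-03  5.0e-04 -1.0e+00]
shift units [0.23 0.23 5.9 ] turn units [-0.009  0.033 -0.016] j6 [-0.08  0.53  0.03 -0.   -1.08  1.78] w 85.5019044884449 gf 0.0 F [ 0.6 -0.   0.5]
```

View pics/near1.png

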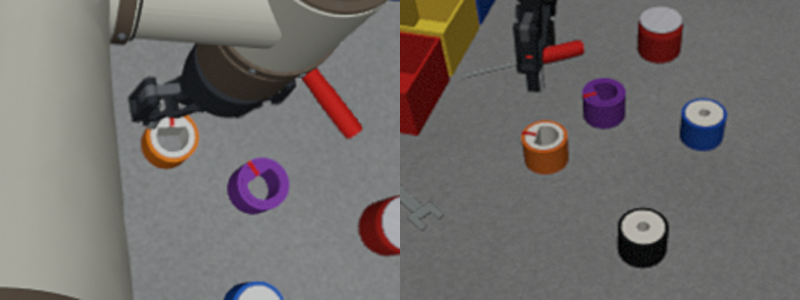

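The left crop shows the gripper beside and above the orange roller at (170,140). The right crop shows it at (545,145), unobstructed. Both camera estimates agree to 1–2 mm, so I'm descending.

Call:
apply_moves(delta_rot=[[0, 0.03, 0], [0, 0, 0], [0, 0, 0], [0, 0, 0], [0, 0, 0], [0, 0, 0], [0, 0, 0], [0, 0, 0], [0, 0, 0], [0, 0, 0], [0, 0, 0], [0, 0, 0], [0, 0, 0], [0, 0, 0]], xyz=[[0.23, 0.23, 0], [0, 0, 0.5], [0, 0, 0.7], [0, 0, 0.7], [0, 0, 0.7], [0, 0, 0.7], [0, 0, 0.6], [0, 0, 0.5], [0, 0, 0.5], [0, 0, 0.4], [0, 0, 0.3], [0, 0, 0.2], [0, 0, 0], [0, 0, 0]], hand=[-1, -1, -1, -1, -1, -1, -1, -1, -1, -1, -1, -1, -1, -1])

```text
clock: 5.4
position: [648.9, -214.9, 6.5]
ee_rot: [0.998, 0.066, 0.002, 0.0]
contact_force: [-0.2, 0.3, -0.0]
gripper_width: 85.6
grasp_force: 0.0
```

```bash
python3 plan.py 646.7 -214.7 2 7.5
python3 - <<'E'
from meas import *
q=eyes.get_image('side')
for r in nets.masks_of('drive_roller',q)[:2]:
    P,uv=cloud(q,r['region']); T=P[:,2]>np.percentile(P[:,2],90)-5; print(r['bbox'],hull_circle(on_plane(q,uv[T],44)))
E
```

```text
t 5.4 pos [ 648.9 -214.9    6.5] yaw 7.54 zaxis [ 3.5e-03  2.0e-04 -1.0e+00]
shift units [-0.09 -0.02  0.18] turn units [ 0.003 -0.033  0.007] j6 [-0.08  0.69 -0.08 -0.   -0.8   1.79] w 85.5843401384986 gf 0.0 F [-0.2  0.3 -0. ]
[308.9, 97.6, 335.1, 125.8] (array([ 588.76110435, -318.76979454]), np.float64(32.21400368244906))
[286.9, 123.6, 304.4, 154.9] (array([ 636.84538575, -214.67351263]), np.float64(24.981929671340474))
```

Call:
apply_moves(delta_rot=[[0, -0.03, 0], [0, 0, 0], [0, 0, 0], [0, 0, 0], [0, 0, 0], [0, 0, 0], [0, 0, 0], [0, 0, 0], [0, 0, 0], [0, 0, 0]], xyz=[[-0.07, 0, 0.12], [0, 0, 0], [0, 0, 0], [0, 0, 0], [0, 0, 0], [0, 0, 0], [0, 0, 0], [0, 0, 0], [0, 0, 0], [0, 0, 0]], hand=[-1, -1, 1, 1, 1, 1, 1, 1, 1, 1])

```text
clock: 6.33
position: [647.3, -215.1, 3.9]
ee_rot: [0.998, 0.066, 0.001, 0.0]
contact_force: [0.3, 0.1, 4.3]
gripper_width: 62.6
grasp_force: 66.0
```

```bash
python3 plan.py 531.5 218 190 -17
```

```text
t 6.33 pos [ 647.3 -215.1    3.9] yaw 7.55 zaxis [ 1.2e-03 -3.0e-04 -1.0e+00]
shift units [ -2.31 -17.78  -7.45] turn units [ 2.000e-03 -1.100e-02  4.092e+00] j6 [-0.08  0.69 -0.08  0.   -0.8   1.79] w 62.599613632516956 gf 66.02465929918253 F [0.3 0.1 4.3]
```

Call:
apply_moves(delta_rot=[[0, 0, 0], [0, 0, 0], [0, 0, 0], [0, 0, 0], [0, 0, 0], [0, 0, 0], [0, 0, 0], [0, 0, 0], [0, 0, 0], [0, 0, 0], [0, 0, 0], [0, 0, 0]], xyz=[[0, 0, -0.3], [0, 0, -0.6], [0, 0, -0.8], [0, 0, -0.8], [0, 0, -0.8], [0, 0, -0.8], [0, 0, -0.8], [0, 0, -0.8], [0, 0, -0.8], [0, 0, -0.6], [0, 0, -0.3], [0, 0, 0]], hand=[1, 1, 1, 1, 1, 1, 1, 1, 1, 1, 1, 1])

```text
clock: 7.33
position: [647.2, -215.1, 189.8]
ee_rot: [0.998, 0.066, 0.001, 0.0]
contact_force: [-0.3, 0.1, -1.3]
gripper_width: 62.7
grasp_force: 65.7
```

Call:
apply_moves(delta_rot=[[0, 0, 0], [0, 0, 0], [0, 0, 0], [0, 0, 0], [0, 0, 0], [0, 0, 0], [0, 0, 0], [0, 0, 0], [0, 0, 0], [0, 0, 0], [0, 0, 0], [0, 0, 0], [0, 0, 0], [0, 0, 0], [0, 0, 0], [0, 0, 0], [0, 0, 0], [0, 0, 0], [0, 0, 0], [0, 0, 0]], xyz=[[-0.05, -0.4, 0], [-0.1, -0.8, 0], [-0.13, -0.95, 0], [-0.13, -0.95, 0], [-0.13, -0.95, 0], [-0.13, -0.95, 0], [-0.13, -0.95, 0], [-0.13, -0.95, 0], [-0.13, -0.95, 0], [-0.13, -0.95, 0], [-0.13, -0.95, 0], [-0.13, -0.95, 0], [-0.13, -0.95, 0], [-0.13, -0.95, 0], [-0.13, -0.95, 0], [-0.13, -0.95, 0], [-0.13, -0.95, 0], [-0.13, -0.95, 0], [-0.1, -0.8, 0], [-0.05, -0.5, 0]], hand=[1, 1, 1, 1, 1, 1, 1, 1, 1, 1, 1, 1, 1, 1, 1, 1, 1, 1, 1, 1])

```text
clock: 9.0
position: [527.8, 217.4, 186.4]
ee_rot: [0.998, 0.066, -0.002, 0.001]
contact_force: [0.6, -0.9, -2.4]
gripper_width: 62.4
grasp_force: 65.8
```

Call:
apply_moves(delta_rot=[[0, 0, 0.4], [0, 0, 0.8], [0, 0, 0.8], [0, 0, 0.8], [0, 0, 0.8], [0, 0, 0.5], [0, 0, 0], [0, 0, 0]], xyz=[[0, 0, 0], [0, 0, 0], [0, 0, 0], [0, 0, 0], [0, 0, 0], [0, 0, 0], [0, 0, 0], [0, 0, 0]], hand=[1, 1, 1, 1, 1, 1, 1, 1])

```text
clock: 9.67
position: [529.1, 215.5, 187.3]
ee_rot: [0.989, -0.148, -0.001, 0.001]
contact_force: [-0.1, 0.1, -1.9]
gripper_width: 62.0
grasp_force: 65.8
```

```bash
python3 plan.py 531.5 218 120 -17
python3 - <<'E'
from meas import *
im=[]
for n in ('top','side'):
    p=eyes.get_image(n)
    r=nets.masks_of('drive_roller',p)
    print(n,[(x['score'],np.round(x['bbox'])) for x in r[:3]])
    P=p['R']@np.array([532,218,140.])+p['t']; u=cv2.projectPoints(np.array([[532,218,150.]]),cv2.Rodrigues(p['R'])[0],p['t'],p['camera_matrix'],p['dist'])[0].ravel().astype(int)
    x0=max(u[0]-80,0); y0=max(u[1]-60,0); print(u,x0,y0); im.append(cv2.resize(p['frame'][y0:y0+120,x0:x0+160],(400,300),interpolation=cv2.INTER_CUBIC))
cv2.imwrite('pics/above.png',np.hstack(im)[:,:,::-1])
E
```

```text
t 9.67 pos [529.1 215.5 187.3] yaw -17.0 zaxis [-0.0019 -0.0011 -1.    ]
shift units [ 0.06 -0.13  2.69] turn units [ 0.016  0.014 -0.   ] j6 [ 0.67  0.33 -0.19 -0.   -1.05  0.6 ] w 62.04851945711403 gf 65.84007787474548 F [-0.1  0.1 -1.9]
top [(0.66, array([126., 178., 168., 223.])), (0.56, array([422., 164., 462., 199.]))]
[154 203] 74 143
side [(0.72, array([309., 100., 334., 126.]))]
[273 292] 193 232
```

View pics/above.png

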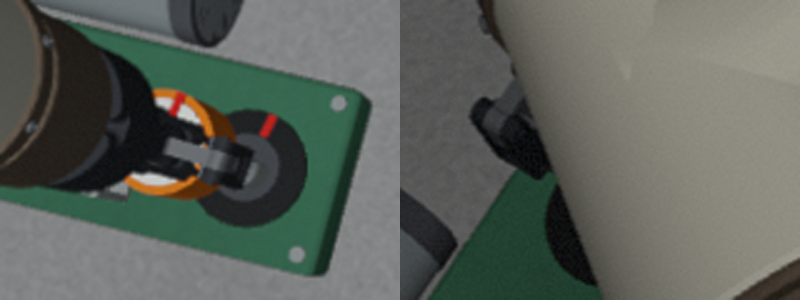

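The left crop shows the held roller with its stripe at (178,103), and the disc stripe at (268,125) looks roughly parallel to it. The side view is blocked by the arm. I'll check the held roller's centre and angle in the top camera.

```bash
python3 - <<'E'
from meas import *
p=eyes.get_image('top'); s=arm.read_state()['position']; zt=s[2]-3.9+44
h=cv2.cvtColor(p['frame'],cv2.COLOR_RGB2HSV).astype(int)
ora=((h[...,0]>=8)&(h[...,0]<22)&(h[...,1]>170))
ora=box(ora,[120,170,175,230],0)
P,uv=cloud(p,ora); print('z pct',np.percentile(P[:,2],[5,50,95]).round(1),'tcp',s.round(1),'expected top',zt)
v,u=np.nonzero(box(red(p),[140,170,165,190],2)); W=on_plane(p,np.c_[u,v],zt)[:,:2]
d=W-s[:2]; print('red',len(W),d.mean(0).round(1),np.degrees(np.arctan2(*d.mean(0)[::-1])))
ax=np.linalg.svd(W-W.mean(0))[2][0]; print('axis dir',np.degrees(np.arctan(ax[1]/ax[0])), 'span',np.ptp((W-W.mean(0))@ax))
# top outer circle, radius fixed 32: robust fit on hull of the top-level orange points
T=on_plane(p,uv[P[:,2]>np.percentile(P[:,2],95)-8],zt)[:,:2]
from scipy.optimize import least_squares
o=np.argsort(np.arctan2(*(T-s[:2]).T))
a=np.arctan2(*(T-s[:2]).T[::-1]); E=[]
for k in np.arange(-np.pi,np.pi,0.15):
    m=(a>=k)&(a<k+0.15)
    if m.sum(): E.append(T[m][np.argmax(np.hypot(*(T[m]-s[:2]).T))])
E=np.array(E); f=least_squares(lambda c:np.hypot(*(E-c).T)-32,s[:2],loss='soft_l1'); print('circle c',f.x.round(1),len(E),'minus tcp',(f.x-s[:2]).round(1),np.abs(f.fun).mean().round(1))
dark=box((h[...,2]<70)&(h[...,1]<90),[175,190,200,235],0); v,u=np.nonzero(box(red(p),[170,185,190,205],2)); W=on_plane(p,np.c_[u,v],56)[:,:2]
print('disc red',W.mean(0).round(1),np.degrees(np.arctan2(*(W.mean(0)-[532,218])[::-1])))
E
```

```text
z pct [193.8 227.1 230.6] tcp [529.7 215.8 188.1] expected top 228.21891857954296
red 27 [ 22.9 -10.7] -25.026026393380132
axis dir -28.079464854379797 span 14.794393366227617
circle c [529.5 212.6] 25 minus tcp [-0.3 -3.2] 0.6
disc red [564.  201.9] -26.781173251794513
```

Call:
apply_moves(delta_rot=[[0, 0, 0.05], [0, 0, 0], [0, 0, 0], [0, 0, 0], [0, 0, 0], [0, 0, 0], [0, 0, 0], [0, 0, 0]], xyz=[[0.05, -0.15, 0], [0, 0, 0.4], [0, 0, 0.6], [0, 0, 0.6], [0, 0, 0.6], [0, 0, 0.5], [0, 0, 0.3], [0, 0, 0]], hand=[1, 1, 1, 1, 1, 1, 1, 1])

```text
clock: 10.58
position: [531.0, 218.3, 110.9]
ee_rot: [0.989, -0.151, -0.002, 0.001]
contact_force: [0.2, -0.0, -1.9]
gripper_width: 62.5
grasp_force: 65.9
```

```bash
cat > held.py <<'E'
from meas import *
from scipy.optimize import least_squares
p=eyes.get_image('top'); s=arm.read_state()['position']; zt=s[2]-3.9+44
h=cv2.cvtColor(p['frame'],cv2.COLOR_RGB2HSV).astype(int)
ora=box(((h[...,0]>=8)&(h[...,0]<22)&(h[...,1]>170)),[120,160,215,245],0)
P,uv=cloud(p,ora); T=on_plane(p,uv[abs(P[:,2]-zt)<6],zt)[:,:2]
a=np.arctan2(*(T-s[:2]).T[::-1]); E=[]
for k in np.arange(-np.pi,np.pi,0.15):
    m=(a>=k)&(a<k+0.15)
    if m.sum(): E.append(T[m][np.argmax(np.hypot(*(T[m]-s[:2]).T))])
E=np.array(E); f=least_squares(lambda c:np.hypot(*(E-c).T)-32,s[:2],loss='soft_l1')
print('tcp',s.round(1),'z',np.percentile(P[:,2],95).round(1),zt.round(1),'c-tcp',(f.x-s[:2]).round(1),len(E),np.abs(f.fun).mean().round(2))
v,u=np.nonzero(box(red(p),[130,165,200,235],0)); W=on_plane(p,np.c_[u,v],zt)[:,:2]-f.x; m=(np.hypot(*W.T)<33)&(np.hypot(*W.T)>8); W=W[m]
print('stripe',len(W),np.degrees(np.arctan2(*W.mean(0)[::-1])).round(1))
save(p,'held')
E
python3 held.py; python3 plan.py 532 219 112 -17
```

```text
tcp [531.7 218.8 112.2] z 180.3 152.3 c-tcp [-1.  -2.8] 23 1.06
stripe 19 -21.2
t 10.63 pos [531.7 218.8 112.2] yaw -17.36 zaxis [-0.0018 -0.0015 -1.    ]
shift units [ 0.01 -0.01  0.01] turn units [ 0.018  0.012 -0.06 ] j6 [ 0.67  0.41 -0.27  0.   -0.88  0.6 ] w 62.49801656356717 gf 65.85310345104517 F [-1.1  1.5 -1. ]
```

Call:
apply_moves(delta_rot=[[0.015, 0.01, 0], [0, 0, 0], [0, 0, 0], [0, 0, 0], [0, 0, 0], [0, 0, 0], [0, 0, 0]], xyz=[[0.01, -0.045, 0], [0, 0, 0.2], [0, 0, 0.2], [0, 0, 0.2], [0, 0, 0.1], [0, 0, 0.1], [0, 0, 0]], hand=[1, 1, 1, 1, 1, 1, 1])

```text
clock: 11.22
position: [532.4, 219.8, 92.6]
ee_rot: [0.989, -0.151, 0.0, -0.0]
contact_force: [0.1, -0.4, -2.3]
gripper_width: 62.7
grasp_force: 65.9
```

```bash
python3 plan.py 532.3 219.8 62 -17; python3 -c "
from h import *;s=arm.read_state();print(s['contact_force'],s['wrist_torque'])"
```

```text
t 11.22 pos [532.4 219.8  92.6] yaw -17.38 zaxis [ 4.e-04  5.e-04 -1.e+00]
shift units [-0.    0.    1.22] turn units [-0.006 -0.002 -0.063] j6 [ 0.67  0.44 -0.29 -0.   -0.84  0.59] w 62.67065187404953 gf 65.86767944194435 F [ 0.1 -0.4 -2.3]
[ 0.07151997 -0.43366548 -2.34787701] [-0.04960541  0.01580724  0.01707393]
```

Call:
apply_moves(delta_rot=[[0, 0, 0], [0, 0, 0], [0, 0, 0], [0, 0, 0], [0, 0, 0]], xyz=[[0, 0, 0.1], [0, 0, 0.1], [0, 0, 0.1], [0, 0, 0.1], [0, 0, 0]], hand=[1, 1, 1, 1, 1])

```text
clock: 11.63
position: [532.4, 219.9, 82.6]
ee_rot: [0.989, -0.151, 0.0, -0.0]
contact_force: [-0.3, 0.1, -2.1]
gripper_width: 62.5
grasp_force: 65.9
```

Call:
apply_moves(delta_rot=[[0, 0, 0], [0, 0, 0], [0, 0, 0], [0, 0, 0], [0, 0, 0], [0, 0, 0], [0, 0, 0]], xyz=[[0, 0, 0.1], [0, 0, 0.1], [0, 0, 0.1], [0, 0, 0.1], [0, 0, 0.1], [0, 0, 0.1], [0, 0, 0]], hand=[1, 1, 1, 1, 1, 1, 1])

```text
clock: 12.22
position: [532.5, 219.9, 67.6]
ee_rot: [0.989, -0.151, 0.0, -0.0]
contact_force: [-0.2, -1.2, -1.8]
gripper_width: 62.2
grasp_force: 65.9
```

Call:
apply_moves(delta_rot=[[0, 0, 0], [0, 0, 0], [0, 0, 0], [0, 0, 0], [0, 0, 0]], xyz=[[0, 0, 0.08], [0, 0, 0.06], [0, 0, 0.06], [0, 0, 0.02], [0, 0, 0]], hand=[1, 1, 1, 1, 1])

```text
clock: 12.63
position: [532.7, 220.1, 62.6]
ee_rot: [0.989, -0.151, 0.001, -0.001]
contact_force: [0.3, -1.2, -2.7]
gripper_width: 62.5
grasp_force: 65.9
```

Call:
apply_moves(delta_rot=[[0, 0, 0], [0, 0, 0], [0, 0, 0]], xyz=[[0, 0, 0.03], [0, 0, 0.03], [0, 0, 0]], hand=[1, 1, 1])

```text
clock: 12.88
position: [533.0, 220.2, 61.9]
ee_rot: [0.989, -0.151, 0.001, -0.001]
contact_force: [-1.0, -0.9, 2.5]
gripper_width: 62.5
grasp_force: 66.3
```

Seat contact felt: the force turned positive at TCP 61.9, as predicted. I'll release partway, then open fully and retreat straight up.

Call:
apply_moves(delta_rot=[[0, 0, 0], [0, 0, 0], [0, 0, 0], [0, 0, 0], [0, 0, 0], [0, 0, 0], [0, 0, 0]], xyz=[[0, 0, 0], [0, 0, 0], [0, 0, 0], [0, 0, 0], [0, 0, 0], [0, 0, 0], [0, 0, 0]], hand=[-0.7, -0.8, -1, -1, -1, -1, -1])

```text
clock: 13.47
position: [532.8, 220.1, 61.3]
ee_rot: [0.989, -0.151, 0.001, -0.001]
contact_force: [0.1, -0.6, 0.0]
gripper_width: 85.5
grasp_force: 0.0
```

Call:
apply_moves(delta_rot=[[0, 0, 0], [0, 0, 0], [0, 0, 0], [0, 0, 0], [0, 0, 0], [0, 0, 0], [0, 0, 0], [0, 0, 0], [0, 0, 0], [0, 0, 0], [0, 0, 0], [0, 0, 0], [0, 0, 0], [0, 0, 0], [0, 0, 0], [0, 0, 0], [0, 0, 0], [0, 0, 0]], xyz=[[0, 0, -0.2], [0, 0, -0.4], [0, 0, -0.6], [0, 0, -0.8], [0, 0, -0.8], [0, 0, -0.8], [0, 0, -0.8], [0, 0, -0.8], [0, 0, -0.8], [-0.9, 0, 0], [-0.9, 0, 0], [-0.9, 0, 0], [-0.9, 0, 0], [-0.9, 0, 0], [-0.9, 0, 0], [-0.9, 0, 0], [0, 0, 0], [0, 0, 0]], hand=[-1, -1, -1, -1, -1, -1, -1, -1, -1, -1, -1, -1, -1, -1, -1, -1, -1, -1])

```text
clock: 14.97
position: [381.7, 267.4, 212.5]
ee_rot: [0.989, -0.15, 0.001, -0.002]
contact_force: [1.0, -0.2, 0.5]
gripper_width: 85.0
grasp_force: 0.0
```

```bash
python3 - <<'E'
from meas import *
im=[]
for n in ('top','side'):
    p=eyes.get_image(n); save(p,n+'9')
    h=cv2.cvtColor(p['frame'],cv2.COLOR_RGB2HSV).astype(int)
    u=cv2.projectPoints(np.array([[532,220,90.]]),cv2.Rodrigues(p['R'])[0],p['t'],p['camera_matrix'],p['dist'])[0].ravel().astype(int)
    ora=box(((h[...,0]>=8)&(h[...,0]<22)&(h[...,1]>150)),[u[0]-30,u[1]-40,u[0]+30,u[1]+40],0)
    P,_=cloud(p,ora)
    if len(P):
        T=P[P[:,2]>np.percentile(P[:,2],95)-5]; A=np.c_[T[:,:2]-T[:,:2].mean(0),np.ones(len(T))]; print(n,len(P),'top z',np.median(T[:,2]).round(1),'slope',np.linalg.lstsq(A,T[:,2],rcond=None)[0].round(3),hull_circle(T))
    x0=max(u[0]-60,0); y0=max(u[1]-45,0); im.append(cv2.resize(p['frame'][y0:y0+90,x0:x0+120],(400,300),interpolation=cv2.INTER_CUBIC))
cv2.imwrite('pics/final.png',np.hstack(im)[:,:,::-1])
print(arm.read_state()['contact_force'])
E
```

```text
top 479 top z 102.3 slope [1.00000e-03 3.00000e-03 1.02296e+02] (array([532.92031346, 218.55549816]), np.float64(31.951465499523728))
side 770 top z 100.6 slope [ 2.00000e-03 -4.00000e-03  1.00627e+02] (array([534.20171265, 218.46886342]), np.float64(32.37741350031571))
[-0.64262447 -0.68625139 -0.24873557]
```

View pics/final.png

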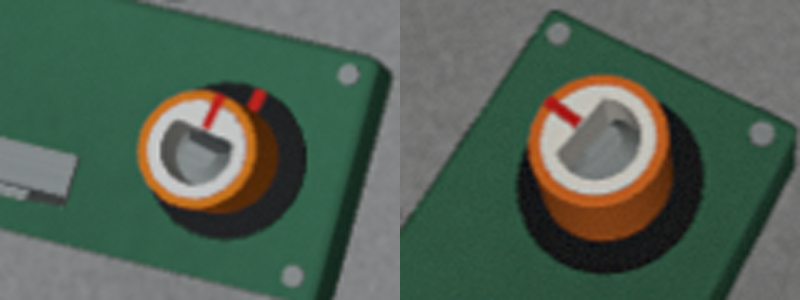

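Both views show the roller upright on the shaft, at (200,150) and (600,150). Its top is level at z≈102 (58+44), the stripes are aligned and the gripper is clear. Handing in.

```bash
python3 -c "
from bench import arm; print(arm.job_done())"
```

```text
the job is handed in; nothing more can be done
None
```

The orange drive roller is on the shaft with the flats matched, upright, home on the collar and released, and I handed the job in at about 15 s; the arm never touched the idlers or the purple look-alike.

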